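# Empties through the sprung flap of the recycling caddy

## Robot

A 6-joint arm with a two-finger parallel gripper is mounted at the origin on a cart in front of the work surface, level with it; the furniture and walls round the work are solid. World frame = base frame: x ahead of the robot, y to its left, z up, the work surface at z = 0. Lengths are in m, angles in degrees, forces in N, time in s.
With the tool pointing down it reaches from about 0.3 to 0.825 m from the base axis. Payload 5.4 kg.
Tool frame: the origin (TCP) lies at the very end of the fingers, on their centre line; the grasp point (between the pads) lies 19 mm behind it; z points along the fingers, y is the line along which they close (so a half turn about z gives the same grasp; the last joint's range is limited). The gripper opens to 92 mm and grips with 3 to 60 N. Pads are 20 mm wide; open, the fingers measure 128 mm over their backs; the gripper's body (75 mm by 189 mm) begins 69 mm behind the grasp point.
Start: joints at [-82.97, 9.076, 91.501, -0, 79.423, -12.038], TCP at [0.188, -0.543, 0.188] pointing down, gripper open.
Joint ranges: [-166.64, 166.64], [-54.1, 131.32], [10.49, 154.53], [-73.88, 253.88], [9.74, 151.15], [-171.62, 171.62]. Speed limits (degrees/s): [147.25, 147.25, 180, 180, 180, 180].

## Interface

Orientations are given as [roll, pitch, yaw] about the fixed x, y, z axes, in that order (R = Rz(yaw) Ry(pitch) Rx(roll)).
In Python, from bench import read_state, viewer, bot gives the robot as it stands.
- The arm moves only by the shell command python3 -m jog 'ROWS' [FORCE]. ROWS is text: rows parted by semicolons, each of 7 numbers parted by spaces: the finger opening in cm, from 0 to 9.19, then the shift along the tool's x, y, z in cm, then the turn, a rotation vector about the tool's x, y, z in rad. In form: grip dx dy dz ax ay az; .... A call has 1 to 10 rows; each row shifts and turns the commanded pose from where the row before left it, along the tool's axes as they then stand; what a row does not reach is not made up. A row lasts 1/10 s, in which the tool goes at most 50 mm and 8.59 degrees, less where a joint would pass 70% of its speed; a pose out of reach is approached as far as the arm can. A call is refused whole if a number of a shift passes 5 or a number of a turn 0.15, either way. A call with a gripper value outside its range is refused whole. The fingers move at their own pace and stop on an object; FORCE is the grip in N (left out, the last holds). Time passes only in rows, so rows that do not move let the fingers close. It gives the time, the measured TCP pose, the force, the opening and the grip force at its end, in the units of the state.
- read_state(): the state, without advancing time (a new reading comes with each control period).
- viewer.get_image(name): name is "side" or "top" or "wrist"; returns the picture (384x512x3 uint8, red, green, blue); there is no depth.
- viewer.get_calibration(name): a dict with "vfov" (degrees; the focal length in pixels is half the picture's height over the tangent of half this angle, whatever the lens; pixels are square), "cx", "cy" (the principal point, pixels), "extrinsics" (4x4, takes a point from camera to world coordinates); the wrist camera has in their place "T_tool_cam" (4x4, takes a point from camera to tool coordinates, whose origin is the TCP and whose axes are the flange's). Camera axes: x right, y down, z forward; pixel columns grow to the right and rows downward; lengths in m; the calibration is good to about 2 mm. A picture is of the moment at which its call begins: read the wrist's pose just before it. get_calibration takes no time and is no camera call.
- bot.finish_job(): hands the job in; it is judged then, once.
The state is a dict: "time": time; "joints": joint angles; "dq": joint speeds; "effort": joint torques, N m; "eef_pos": TCP position; "tool_rot": TCP orientation; "force": force on the tool from outside, world axes, zero at the start; "ft_torque": the same for the moment, N m; "gripper_width": finger opening in m; "gripper_force": force on a finger pad.
Only numpy, scipy, OpenCV 4.12 (cv2) and the standard library are available. Lean on these libraries where they do the work, as an engineer would, in place of code of your own. Each camera call takes 0.05 s, during which the arm holds its last target. There are 200 camera calls.

## Task

Clear the two empties off the tray into the recycling caddy: first the tin, then, once the flap has shut behind it, the glass spice jar. Push each one down through the sprung flap in the caddy's lid until it drops inside and the flap closes again. Leave the salt shaker standing on the tray, and do not disturb it, the oil bottle or the clip-top jar.

Things in the scene. Friction and masses are not known exactly. Their poses are not given: they have to be found in the camera images.
- caddy: Recycling caddy: fixed white box with a wooden lid, left of the centre line, turned up to 0.3 rad. Origin at worktop level; the box spans x -80 to 130, y -100 to 100, z 0 to 215 mm (lid's top) about it; x points from its front to its back. The lid has one mouth, closed by a steel flap. Inside, a slippery plate under the mouth slopes down to the back and tips what falls in that way.
- mouth (a point): Centre of the mouth, level with the lid's top, at caddy x -25, y 0, z 215 mm; axes as the caddy's. The mouth is 80 (x) by 150 (y) mm. The flap, 77 x 147 x 4 mm, lies 3 mm below the lid's top and is hinged along the mouth's back edge (40 mm behind this point); its front edge swings down into the box.
- flap (a joint): Flap angle: 0 shut (level), grows as it swings down, at most 1.5 rad. Sprung shut: 0.096 N m at 0, plus 0.08 N m per rad, so an object's weight does not open it; pushing one through near the mouth's front edge takes about 2 to 6 N. Let go with its top above the lid, an object stays stuck; with its top 20 mm or more below the lid's top it falls when released and the flap shuts over it.
- tin: Closed food tin with a blue label, an upright cylinder 57 mm in diameter, 72 mm high, about 0.18 kg, standing on the tray. Origin at the centre of its underside, z up its axis.
- tin_mid (a point): Middle of the tin, 36 mm above its underside.
- spice_jar: Glass spice jar with a yellow cap, 42 mm in diameter, 96 mm high, about 0.11 kg, standing on the tray; the cap takes its top 20 mm. Origin at the centre of its underside, z up its axis.
- spice_jar_mid (a point): Middle of the jar, 48 mm above its underside.
- shaker: Salt shaker with a domed metal top, 44 mm in diameter, 90 mm high, standing on the tray between or beside the empties; it stays. Origin at the centre of its underside.
- tray: Fixed low wooden tray, 150 (x) x 240 (y) x 18 mm high, rim 7 mm thick, floor 7 mm above the worktop; right of the robot's centre line, turned up to 0.25 rad. Origin at the centre of its underside. Tin, jar and shaker stand on its floor in any order, their centres at least 68 mm apart.
- oil_bottle: Tall bottle of oil, 62 mm in diameter, 264 mm high, standing on the worktop between tray and caddy; leave it. Origin at the centre of its underside.
- clip_jar: Glass clip-top jar, 111 x 102 x 113 mm high, standing at the back of the worktop behind the bottle; leave it. Origin at the centre of its underside.

How it is judged (in metres and radians):
On the way, in this order (a step that is already met when the one before it is completed fails the run):
1. the tin pushes the flap open (value of joint flap above 0.6 rad and contact force between tin and caddy above 0.5 N and horizontal distance between tin_mid and mouth below 0.06 m), for 0.05 s.
2. the tin is inside and the flap is shut behind it, the jar still outside (x of tin_mid in the frame of caddy between -0.08 and 0.13 m and y of tin_mid in the frame of caddy between -0.1 and 0.1 m and z of tin_mid in the frame of caddy below 0.15 m and value of joint flap below 0.08 rad and not (x of spice_jar_mid in the frame of caddy between -0.08 and 0.13 m and y of spice_jar_mid in the frame of caddy between -0.1 and 0.1 m and z of spice_jar_mid in the frame of caddy below 0.15 m)), for 0.2 s.
3. the jar pushes the flap open (value of joint flap above 0.6 rad and contact force between spice_jar and caddy above 0.5 N and horizontal distance between spice_jar_mid and mouth below 0.06 m), for 0.05 s.
At the end, for the whole second after the job is handed in: Tin and spice jar lie at rest inside the caddy (their middles within its walls and less than 150 mm above its origin), the flap is shut (within 0.08 rad), and the shaker stands upright on the tray; shaker, oil bottle and clip-top jar are within 30 mm of where they stood (x of tin_mid in the frame of caddy between -0.08 and 0.13 m and y of tin_mid in the frame of caddy between -0.1 and 0.1 m and z of each of tin_mid, spice_jar_mid in the frame of caddy below 0.15 m and x of spice_jar_mid in the frame of caddy between -0.08 and 0.13 m and y of spice_jar_mid in the frame of caddy between -0.1 and 0.1 m and value of joint flap below 0.08 rad and linear speed of each of tin, spice_jar below 0.03 m/s and angle between shaker's own z axis and vertical below 0.2 rad and distance of each of shaker, oil_bottle, clip_jar from where it was at the start of the episode below 0.03 m); the robot touches nothing.
It fails at once if the shaker, the oil bottle or the clip-top jar is knocked over or shifted by more than 40 mm (distance of any of shaker, oil_bottle, clip_jar from where it was at the start of the episode above 0.04 m or angle between any of shaker, oil_bottle, clip_jar's own z axis and vertical above 0.5 rad).
It also fails if it takes over 72 s, if anything falls off the work surface, if the arm or the gripper's body presses on something with over 40 N, if the wrist force passes 120 N, or if a joint passes its speed limit or range.

## Working session

There is one attempt and no reset: what is moved stays moved. The work goes in short steps, Python scripts to look and compute and a shell command to move; the robot and the scene stay as the last step left them, time stands still between calls to the robot, and variables do not carry over. Pictures are saved under pics/ and viewed, at most 10 in all, crops included, and the job is handed in when it is done.

```bash
mkdir -p pics; ls; cat > h.py <<'E'
import numpy as np, cv2
from bench import read_state, viewer, bot
E
python3 - <<'E'
from h import *
s=read_state(); print(s)
ims=[]
for n in ("top","side"):
    im=viewer.get_image(n); cv2.imwrite(f"pics/{n}0.png",im[:,:,::-1]); c=viewer.get_calibration(n); print(n,c['vfov'],c['cx'],c['cy'],c.keys()); print(np.round(c['extrinsics'],3))
c=viewer.get_calibration("wrist");print(c)
E
```

```text
pics
{'time': 0.0, 'joints': array([-8.29686945e+01,  9.11258350e+00,  9.15739612e+01, -4.59007347e-04,
        7.94206195e+01, -1.20370368e+01]), 'dq': array([-0.01260346, -0.00964097, -0.01866984, -0.05944005, -0.03975007,
        0.06656998]), 'effort': array([-4.46383192e-04, -3.85576451e+01, -3.22108090e+01,  7.00665498e-02,
        3.79901100e-02, -1.45415556e-04]), 'eef_pos': array([ 0.1877499 , -0.5427643 ,  0.18650398]), 'tool_rot': array([-1.79895098e+02, -2.19072979e-02,  1.90684069e+01]), 'force': array([-0.83586991,  0.26567001,  0.0669479 ]), 'ft_torque': array([0.01102093, 0.0325122 , 0.01679062]), 'gripper_force': 0.0, 'gripper_width': 0.09205298445803578}
top 43.24923275882741 257.3124438817957 189.12254686791084 dict_keys(['vfov', 'cx', 'cy', 'extrinsics'])
[[-0.425 -0.833  0.353 -0.018]
 [-0.905  0.389 -0.172  0.262]
 [ 0.006 -0.393 -0.92   1.604]
 [ 0.     0.     0.     1.   ]]
side 43.78158303902588 258.66820757583025 191.8606465566684 dict_keys(['vfov', 'cx', 'cy', 'extrinsics'])
[[-0.281 -0.719  0.636 -0.398]
 [-0.96   0.201 -0.197  0.286]
 [ 0.013 -0.665 -0.746  1.27 ]
 [ 0.     0.     0.     1.   ]]
{'vfov': 71.9015223045394, 'cx': 259.48773682670605, 'cy': 191.87332367078818, 'T_tool_cam': array([[ 9.37292352e-04, -9.70124783e-01, -2.42604670e-01,
         6.70886164e-02],
       [ 9.99999244e-01,  1.10230942e-03, -5.44449736e-04,
         1.37645676e-03],
       [ 7.95609596e-04, -2.42603976e-01,  9.70125083e-01,
        -1.97429632e-01],
       [ 0.00000000e+00,  0.00000000e+00,  0.00000000e+00,
         1.00000000e+00]])}
```

View pics/top0.png

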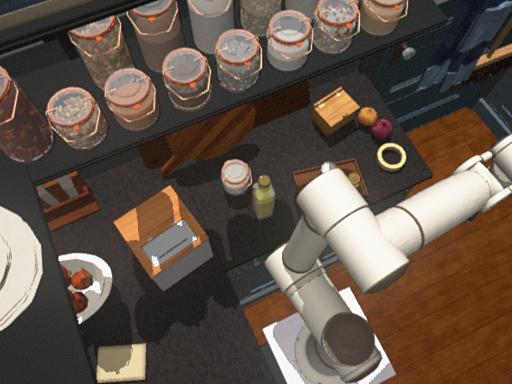

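View pics/side0.png

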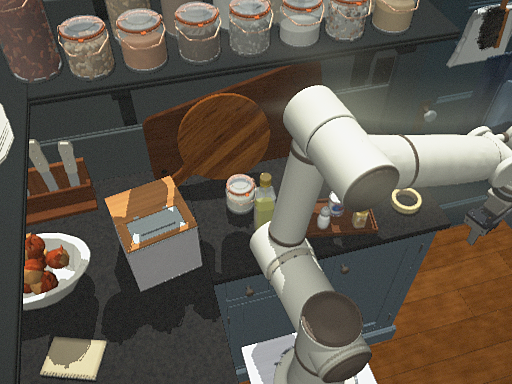

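Both views show the caddy with its flap: top about (170,245), side about (160,225). They also show the oil bottle at top (263,197) and the clip jar at top (236,176). The arm partly hides the tray at side (345,215), with the shaker near (323,217), the tin near (336,203) and the jar near (360,218).

```bash
cat >> h.py <<'E'
from scipy.spatial.transform import Rotation as Ro
def campose(n,s=None):
    c=viewer.get_calibration(n)
    if n!="wrist": return c,np.array(c['extrinsics'])
    T=np.eye(4);T[:3,:3]=Ro.from_euler('xyz',s['tool_rot'],degrees=True).as_matrix();T[:3,3]=s['eef_pos']
    return c,T@np.array(c['T_tool_cam'])
def ray(n,u,v,s=None):
    c,T=campose(n,s); f=192/np.tan(np.radians(c['vfov']/2))
    d=T[:3,:3]@np.array([(u-c['cx'])/f,(v-c['cy'])/f,1]); return T[:3,3],d
def onz(n,u,v,z,s=None):
    o,d=ray(n,u,v,s); return o+d*(z-o[2])/d[2]
def proj(n,p,s=None):
    c,T=campose(n,s); f=192/np.tan(np.radians(c['vfov']/2)); q=np.linalg.inv(T)@np.append(p,1)
    return np.array([f*q[0]/q[2]+c['cx'],f*q[1]/q[2]+c['cy']])
E
python3 - <<'E'
from h import *
for n,u,v,z in [("side",323,227,.007),("side",336,213,.007),("side",360,226,.007),("side",379,232,.018),("side",374,209,.018),("top",263,215,0),("side",264,225,0),("top",236,192,0),("side",240,212,0),
 ("top",115,220,.215),("top",172,187,.215),("top",212,237,.215),("top",155,280,.215)]:
    print(n,u,v,onz(n,u,v,z).round(3))
a=cv2.imread("pics/side0.png")[180:250,290:400]; b=cv2.imread("pics/side0.png")[165:295,95:215]
t=cv2.imread("pics/top0.png")[180:295,105:220]
r=lambda i:cv2.resize(i,(390,290),interpolation=cv2.INTER_CUBIC)
cv2.imwrite("pics/c1.png",np.vstack([np.hstack([r(a),r(b)]),np.hstack([r(t),r(cv2.imread("pics/top0.png")[140:230,220:390])])]))
E
```

```text
side 323 227 [ 0.47  -0.209  0.007]
side 336 213 [ 0.514 -0.274  0.007]
side 360 226 [ 0.44  -0.33   0.007]
side 379 232 [ 0.393 -0.374  0.018]
side 374 209 [ 0.487 -0.401  0.018]
top 263 215 [ 0.5   -0.015  0.   ]
side 264 225 [ 0.536 -0.024  0.   ]
top 236 192 [0.62  0.035 0.   ]
side 240 212 [0.613 0.039 0.   ]
top 115 220 [0.606 0.435 0.215]
top 172 187 [0.635 0.24  0.215]
top 212 237 [0.432 0.19  0.215]
top 155 280 [0.382 0.39  0.215]
```

View pics/c1.png

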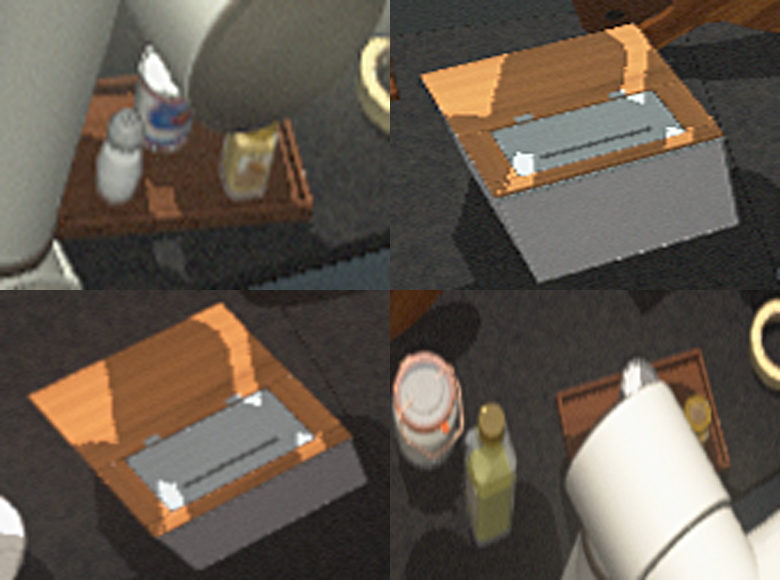

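The crop shows the shaker at the left-front of the tray, the tin in the middle at the back, and the yellow-capped jar on the right. I'll move the wrist camera above the tray.

```bash
python3 -m jog '9.19 2 -1 -5 0 0 0; 9.19 4 -1.5 -3 0 0 0; 9.19 4 -2 -1 0 0 0; 9.19 4 -2 0 0 0 0; 9.19 4 -2 0 0 0 0; 9.19 4 -2 0 0 0 0; 9.19 4 -2 0 0 0 0; 9.19 4 -1.5 0 0 0 0; 9.19 0 0 0 0 0 0; 9.19 0 0 0 0 0 0'
python3 - <<'E'
from h import *
import json
s=read_state();im=viewer.get_image("wrist");cv2.imwrite("pics/w1.png",im[:,:,::-1])
json.dump({k:np.array(v).tolist() for k,v in s.items()},open("w1.json","w"))
print(s['eef_pos'],s['tool_rot'],s['force'])
S=[(104.8,198.6),(168.8,176.2),(197.2,225),(128.8,252)];T=[(113.3,222.5),(170.8,185.2),(208.2,238.3),(152.2,277.2)]
# lid frame corners: backleft, backright, frontright, frontleft
m=np.array([[.13,.1],[.13,-.1],[-.08,-.1],[-.08,.1]])
for n,P in(("side",S),("top",T)):
    w=np.array([onz(n,u,v,.215)[:2] for u,v in P]);print(w.round(3).tolist())
    a=m-m.mean(0);b=w-w.mean(0);th=np.arctan2((a[:,0]*b[:,1]-a[:,1]*b[:,0]).sum(),(a*b).sum())
    R=np.array([[np.cos(th),-np.sin(th)],[np.sin(th),np.cos(th)]]);o=w.mean(0)-R@m.mean(0)
    print(n,np.degrees(th),o,"mouth",o+R@[-.025,0],np.abs(w-o-m@R.T).max())
E
```

```text
time: 1.1
eef_pos: [0.423, -0.3151, 0.2714]
tool_rot: [-180.0, 0.0, 19.2]
force: [0.6, -0.3, 1.2]
gripper_width: 0.0915
gripper_force: 0.0
[ 0.42296383 -0.31508367  0.27140322] [-1.79961489e+02  4.85419226e-02  1.91840061e+01] [ 0.60165186 -0.32527185  1.21678394]
[[0.596, 0.446], [0.636, 0.253], [0.429, 0.208], [0.389, 0.4]]
side 12.112321401022657 [0.48802121 0.3215028 ] mouth [0.46357775 0.31625708] 0.0028467925816252487
[[0.6, 0.443], [0.642, 0.241], [0.433, 0.202], [0.393, 0.394]]
top 11.712438180310288 [0.49270932 0.31492152] mouth [0.46822985 0.30984653] 0.003413891177678735
```

View pics/w1.png

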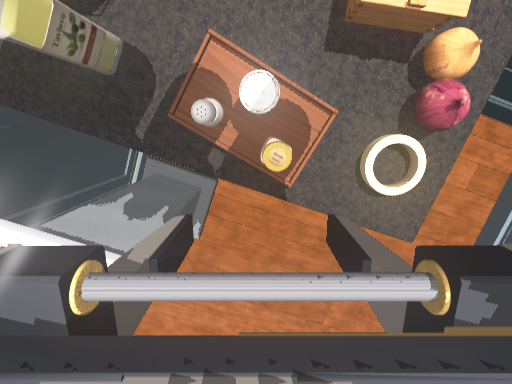

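The wrist view shows the tin lid at (259,91), the yellow cap at (276,154), the shaker at (207,111) and the bottle at upper left. I'll get accurate positions from circle fits.

```bash
python3 - <<'E'
from h import *
import json
s=json.load(open("w1.json"));im=cv2.imread("pics/w1.png");hsv=cv2.cvtColor(im,cv2.COLOR_BGR2HSV)
def blob(mask,c):
    n,l,st,ce=cv2.connectedComponentsWithStats(mask.astype(np.uint8));i=l[c[1],c[0]];
    ct=cv2.findContours((l==i).astype(np.uint8),0,2)[0]; ct=max(ct,key=len);(x,y),r=cv2.minEnclosingCircle(ct);return x,y,r,cv2.contourArea(ct)
lo=(hsv[...,1]<60)&(hsv[...,2]>100)
ye=(hsv[...,1]>110)&(hsv[...,0]>=20)&(hsv[...,0]<36)&(hsv[...,2]>90)
ye=cv2.morphologyEx(ye.astype(np.uint8),cv2.MORPH_CLOSE,np.ones((9,9)))
P={}
for n,m,c,z in(("tin",lo,(259,91),.079),("jar",ye,(276,154),.103),("shk",lo,(207,108),.09)):
    x,y,r,A=blob(m,c);p=onz("wrist",x,y,z,s);P[n]=p;print(n,round(x),round(y),round(r,1),A,p.round(4), 2*np.linalg.norm(onz("wrist",x+r,y,z,s)-p).round(4))
d=lambda a,b:(np.linalg.norm((P[a]-P[b])[:2]).round(3),np.degrees(np.arctan2(*(P[b]-P[a])[1::-1])).round())
print(d("tin","shk"),d("tin","jar"),d("jar","shk"))
R=Ro.from_euler('xyz',s['tool_rot'],degrees=True)
print("tin in tool",R.inv().apply(P['tin']-s['eef_pos']).round(4))
print("bottle base side/top")
E
```

```text
tin 259 92 22.8 1402.5 [ 0.5292 -0.2777  0.079 ] 0.063
jar 256 192 319.3 194322.5 [ 0.3988 -0.3186  0.103 ] 0.9078
shk 207 110 16.3 682.0 [ 0.4818 -0.2193  0.09  ] 0.0446
(np.float64(0.075), np.float64(129.0)) (np.float64(0.137), np.float64(-163.0)) (np.float64(0.129), np.float64(50.0))
tin in tool [ 0.1128 -0.0002  0.1923]
bottle base side/top
```

```bash
python3 -m jog '9.19 0 0 0 0 0 0.15; 9.19 0 0 0 0 0 0.15; 9.19 0 0 0 0 0 0.15; 9.19 0 0 0 0 0 0.15;9.19 0 0 0 0 0 0;9.19 0 0 0 0 0 0'
cat > off.py <<'E'
from h import *
import sys
p=np.array([float(a) for a in sys.argv[1:4]]);s=read_state();R=Ro.from_euler('xyz',s['tool_rot'],degrees=True)
print("shift cm",(R.inv().apply(p-s['eef_pos'])*100).round(2),"yaw",s['tool_rot'][2])
E
python3 off.py .528 -.278 .15
python3 - <<'E'
from h import *
import json
s=json.load(open("w1.json"));print(onz("wrist",276,154,.103,s))
E
```

```text
time: 1.75
eef_pos: [0.4221, -0.3165, 0.2718]
tool_rot: [-180.0, 0.0, -15.2]
force: [0.1, -0.2, 0.4]
gripper_width: 0.0918
gripper_force: 0.0
shift cm [ 9.21 -6.49 12.17] yaw -15.207383889204074
[ 0.4590888  -0.32787326  0.103     ]
```

```bash
python3 -m jog '9.19 3 -2 2 0 0 0; 9.19 3 -2 3 0 0 0; 9.19 3 -2.5 3 0 0 0; 9.19 0.2 0 3 0 0 0;9.19 0 0 1.2 0 0 0;9.19 0 0 0 0 0 0;9.19 0 0 0 0 0 0'
python3 - <<'E'
from h import *
import json
s=read_state();im=viewer.get_image("wrist");cv2.imwrite("pics/w2.png",im[:,:,::-1])
json.dump({k:np.array(v).tolist() for k,v in s.items()},open("w2.json","w"))
for p in([.528,-.278,.079],[.459,-.328,.103],[.482,-.219,.097]):print(proj("wrist",p,s))
E
```

```text
time: 2.45
eef_pos: [0.5288, -0.2784, 0.1514]
tool_rot: [180.0, -0.1, -15.3]
force: [-0.4, -0.4, 0.4]
gripper_width: 0.0917
gripper_force: 0.0
[257.87357141 193.13066949]
[323.39918061 250.07114068]
[214.80201782 253.20404393]
```

View pics/w2.png

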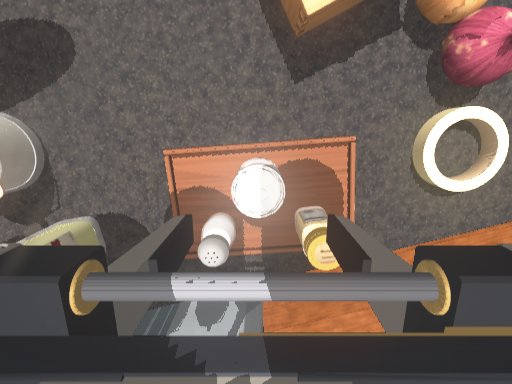

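The tin's lid at (258,191) and the jar's cap at (322,250) match the predictions. I'll descend and grip the tin.

```bash
python3 -m jog '9.19 0 0 3 0 0 0; 9.19 0 0 3 0 0 0; 9.19 0 0 3 0 0 0; 9.19 0 0 2.1 0 0 0;9.19 0 0 0 0 0 0;5 0 0 0 0 0 0;5 0 0 0 0 0 0;5 0 0 0 0 0 0;5 0 0 0 0 0 0;5 0 0 0 0 0 0' 40
python3 -m jog '5 0 0 0 0 0 0;5 0 0 0 0 0 0;5 0 0 -2 0 0 0;5 0 0 -3 0 0 0;5 0 0 -4 0 0 0;5 0 0 -4 0 0 0;5 0 0 -4 0 0 0;5 0 0 -4 0 0 0;5 0 0 -4 0 0 0;5 0 0 -4 0 0 0'
```

```text
time: 3.5
eef_pos: [0.5293, -0.2775, 0.0398]
tool_rot: [180.0, -0.1, -15.3]
force: [0.1, 0.3, 2.7]
gripper_width: 0.0563
gripper_force: 40.0
time: 4.5
eef_pos: [0.5282, -0.2769, 0.3295]
tool_rot: [-180.0, 0.1, -15.3]
force: [0.1, 0.9, -1.0]
gripper_width: 0.056
gripper_force: 40.0
```

```bash
python3 -m jog '5 -3 -3 -1 0 0 0;5 -3.4 -3.4 -1 0 0 0;5 -3.4 -3.4 0 0 0 0;5 -3.4 -3.4 0 0 0 0;5 -3.4 -3.4 0 0 0 0;5 -3.4 -3.4 0 0 0 0;5 0 0 0 0 0 -0.12;5 0 0 0 0 0 -0.12;5 0 0 0 0 0 -0.12;5 0 0 0 0 0 -0.114'
python3 off.py .46 .312 .36
```

```text
time: 5.5
eef_pos: [0.3882, -0.0314, 0.3481]
tool_rot: [-180.0, 0.1, 12.1]
force: [0.5, -0.2, -1.4]
gripper_width: 0.0562
gripper_force: 40.0
shift cm [ 14.23 -32.06  -1.19] yaw 12.137498005409997
```

```bash
python3 -m jog '5 0 -3 0 0 0 0;5 0.4 -4 0 0 0 0;5 0.4 -4 0 0 0 0;5 0.4 -4 0 0 0 0;5 0.4 -4 0 0 0 0;5 0.4 -4 0 0 0 0;5 0.4 -4 0 0 0 0;5 0.4 -4 0 0 0 0;5 0 -1 0 0 0 0;5 0 0 0 0 0 0'
python3 - <<'E'
from h import *
import json
s=read_state();im=viewer.get_image("wrist");cv2.imwrite("pics/w3.png",im[:,:,::-1])
json.dump({k:np.array(v).tolist() for k,v in s.items()},open("w3.json","w"))
t=np.radians(11.9);R=np.array([[np.cos(t),-np.sin(t)],[np.sin(t),np.cos(t)]])
for q in([-.04,-.075],[-.04,.075],[.04,.075],[.04,-.075]):print(q,proj("wrist",[*(np.array([.466,.313])+R@q),.215],s).round(1))
E
```

```text
time: 6.5
eef_pos: [0.3497, 0.288, 0.348]
tool_rot: [180.0, 0.1, 12.0]
force: [0.6, 0.1, -2.1]
gripper_width: 0.0562
gripper_force: 40.0
[-0.04, -0.075] [320.7 115.5]
[-0.04, 0.075] [195.6 115.2]
[0.04, 0.075] [191.6  41.2]
[0.04, -0.075] [324.9  41.6]
```

View pics/w3.png

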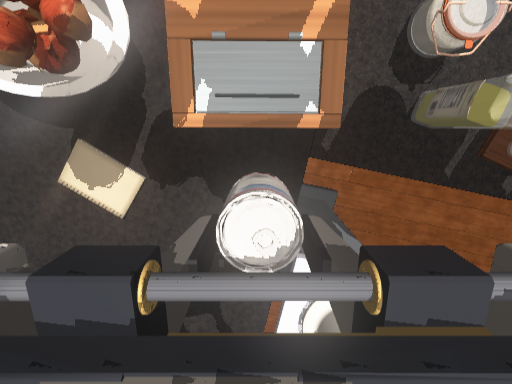

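The mouth's edges are at columns 193 and 322.5, and rows 40 and 113. The prediction was off by under 2 mm in x. The tin is held upright, with its lid centred near (260,229).

```bash
python3 - <<'E'
from h import *
import json
s=json.load(open("w3.json"));e=np.array(s['eef_pos'])
print(proj("wrist",e+[0,0,.039],s), onz("wrist",260,229,e[2]+.039,s)-e)
for u,v in((193.5,113),(322,113),(323,40),(192,40)):print(onz("wrist",u,v,.215 if v>50 else .214,s).round(4))
E
python3 off.py .463 .312 .27
```

```text
[257.34284128 233.72206334] [ 0.00352718 -0.00098993  0.039     ]
[0.4133 0.381  0.215 ]
[0.4455 0.2306 0.215 ]
[0.522  0.2502 0.214 ]
[0.4912 0.3946 0.214 ]
shift cm [11.57 -0.13  7.8 ] yaw 11.902971648350375
```

```bash
python3 -m jog '5 3 0 0 0 0 0;5 3 0 0 0 0 0;5 3 -0.1 1 0 0 0;5 2.4 -0.1 2.5 0 0 0;5 0 0 2.5 0 0 0;5 0 0 1.3 0 0 0;5 0 0 0 0 0 0;5 0 0 0 0 0 0;5 0 0 0 0 0 0'
python3 off.py .461 .3125 .151
```

```text
time: 7.45
eef_pos: [0.4622, 0.3127, 0.278]
tool_rot: [-180.0, -0.2, 11.8]
force: [0.6, 0.8, -1.8]
gripper_width: 0.0563
gripper_force: 40.0
shift cm [-1.70e-01  1.00e-02  1.27e+01] yaw 11.837135848073872
```

```bash
python3 -m jog '5 -0.1 0 1.5 0 0 0;5 0 0 1.5 0 0 0;5 0 0 1.5 0 0 0;5 0 0 1.5 0 0 0;5 0 0 1 0 0 0;5 0 0 1 0 0 0;5 0 0 0 0 0 0;5 0 0 0 0 0 0'
```

```text
time: 8.25
eef_pos: [0.4598, 0.3123, 0.1951]
tool_rot: [180.0, 0.1, 11.9]
force: [-3.1, -1.2, -0.8]
gripper_width: 0.056
gripper_force: 40.0
```

```bash
python3 -m jog '5 0 0 1 0 0 0;5 0 0 1 0 0 0;5 0 0 1 0 0 0;5 0 0 1 0 0 0;5 0 0 0.7 0 0 0;5 0 0 0 0 0 0;5 0 0 0 0 0 0;5 0 0 0 0 0 0'
```

```text
time: 9.05
eef_pos: [0.4607, 0.3126, 0.1491]
tool_rot: [-180.0, -0.0, 11.9]
force: [-3.7, -0.6, -1.6]
gripper_width: 0.0563
gripper_force: 40.0
```

```bash
python3 -m jog '7.4 0 0 0 0 0 0;7.4 0 0 0 0 0 0;7.4 0 0 0 0 0 0;7.4 0 0 0 0 0 0;7.4 0 0 0 0 0 0;7.4 0 0 0 0 0 0'
python3 -m jog '7.4 0 0 -1 0 0 0;7.4 0 0 -2 0 0 0;7.4 0 0 -3 0 0 0;7.4 0 0 -3 0 0 0;7.4 0 0 -3 0 0 0;7.4 0 0 -3 0 0 0;7.4 -3 0 -3 0 0 0;7.4 -4 0 -2 0 0 0;7.4 -4 0 0 0 0 0;7.4 0 0 0 0 0 0'
python3 - <<'E'
from h import *
im=viewer.get_image("wrist");im2=viewer.get_image("side")
cv2.imwrite("pics/w4.png",np.hstack([im[:220,:],cv2.resize(im2[160:300,80:220],(220,220))])[:,:,::-1])
E
```

```text
time: 9.65
eef_pos: [0.4608, 0.3126, 0.1492]
tool_rot: [-180.0, -0.0, 11.8]
force: [-1.8, -0.5, 2.3]
gripper_width: 0.0738
gripper_force: 1.3
time: 10.65
eef_pos: [0.3503, 0.2899, 0.3508]
tool_rot: [-179.9, -0.2, 12.0]
force: [0.4, 0.6, -1.2]
gripper_width: 0.0741
gripper_force: 0.0
```

View pics/w4.png

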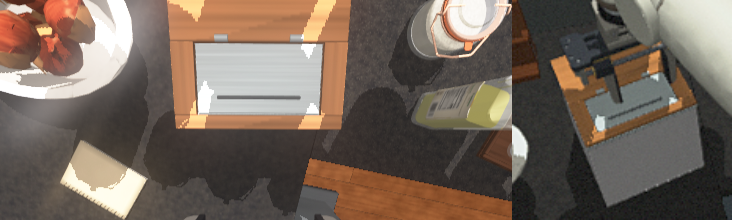

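The wrist view shows an empty gripper and the flap shut level, so the tin is inside. I'll go back for the jar at the same yaw.

```bash
python3 -m jog '9.19 0 3 0 0 0 0;9.19 0 4.5 0 0 0 0;9.19 0 4.5 0 0 0 0;9.19 0 4.5 0 0 0 0;9.19 0 4.5 0 0 0 0;9.19 0 4.5 0 0 0 0;9.19 0 4.5 0 0 0 0;9.19 0 4.5 0 0 0 0;9.19 0 4.5 0 0 0 0;9.19 0 4.5 0 0 0 0'
python3 -m jog '9.19 0 4.5 0 0 0 0;9.19 0 4.5 2 0 0 0;9.19 -1 4 4 0 0 0;9.19 -2 3 4 0 0 0;9.19 -2 2 3 0 0 0;9.19 -1 0.5 3 0 0 0;9.19 0 0 0 0 0 0;9.19 0 0 0 0 0 0'
python3 off.py .459 -.328 .054
python3 - <<'E'
from h import *
import json
s=read_state();im=viewer.get_image("wrist");cv2.imwrite("pics/w5.png",im[:,:,::-1])
json.dump({k:np.array(v).tolist() for k,v in s.items()},open("w5.json","w"))
print(proj("wrist",[.459,-.328,.103],s),proj("wrist",[.459,-.328,.08],s))
E
```

```text
time: 11.75
eef_pos: [0.4429, -0.1388, 0.3484]
tool_rot: [-180.0, 0.0, 11.8]
force: [1.0, 0.9, 0.9]
gripper_width: 0.0922
gripper_force: 0.0
time: 12.55
eef_pos: [0.4229, -0.3218, 0.1968]
tool_rot: [-179.9, 0.0, 11.8]
force: [-0.1, -0.2, 1.3]
gripper_width: 0.0918
gripper_force: 0.0
shift cm [ 3.41  1.37 14.28] yaw 11.802448177627378
[270.72794393 156.80128779] [269.96509518 154.57398006]
```

View pics/w5.png

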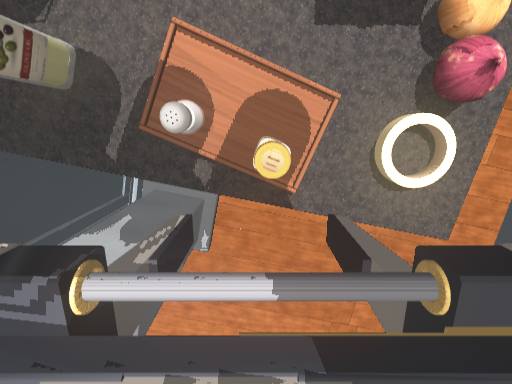

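The cap is at (272,159) against a predicted (271,157), which is close enough. I'll descend and grip it.

```bash
python3 -m jog '9.19 1.6 0.7 0 0 0 0;9.19 1.6 0.7 0 0 0 0;9.19 0 0 0 0 0 0;9.19 0 0 2.5 0 0 0;9.19 0 0 3 0 0 0;9.19 0 0 3 0 0 0;9.19 0 0 3 0 0 0;9.19 0 0 2.8 0 0 0;9.19 0 0 0 0 0 0;9.19 0 0 0 0 0 0'
python3 -m jog '3.5 0 0 0 0 0 0;3.5 0 0 0 0 0 0;3.5 0 0 0 0 0 0;3.5 0 0 0 0 0 0;3.5 0 0 0 0 0 0;3.5 0 0 0 0 0 0;3.5 0 0 0 0 0 0;3.5 0 0 0 0 0 0' 40
python3 -m jog '3.5 0 0 -2 0 0 0;3.5 0 0 -3 0 0 0;3.5 0 0 -4 0 0 0;3.5 0 0 -4 0 0 0;3.5 0 0 -4 0 0 0;3.5 0 0 -4 0 0 0;3.5 0 0 -4 0 0 0;3.5 0 0 -4 0 0 0;3.5 0 0 -2 0 0 0;3.5 0 0 0 0 0 0'
python3 off.py .38 -.05 .37
```

```text
time: 13.6
eef_pos: [0.4575, -0.3289, 0.0554]
tool_rot: [179.9, -0.0, 11.9]
force: [1.0, -0.7, 0.9]
gripper_width: 0.0919
gripper_force: 0.0
time: 14.4
eef_pos: [0.4568, -0.3286, 0.0539]
tool_rot: [180.0, -0.0, 11.9]
force: [0.6, -0.6, -0.3]
gripper_width: 0.0406
gripper_force: 39.9
time: 15.4
eef_pos: [0.4578, -0.3295, 0.3676]
tool_rot: [179.7, -0.2, 11.9]
force: [-0.1, -0.7, -1.4]
gripper_width: 0.0402
gripper_force: 39.9
shift cm [ -1.87 -28.95  -0.41] yaw 11.850931075183674
```

```bash
python3 -m jog '3.5 0 -3 0 0 0 0;3.5 0 -4.5 0 0 0 0;3.5 0 -4.5 0 0 0 0;3.5 0 -4.5 0 0 0 0;3.5 0 -4.5 0 0 0 0;3.5 0 -4.5 0 0 0 0;3.5 0 -4.5 0 0 0 0;3.5 0 -4.5 0 0 0 0;3.5 0 -4.5 0 0 0 0;3.5 0 -4.5 0 0 0 0'
python3 -m jog '3.5 0.5 -4.5 0 0 0 0;3.5 0.5 -4.5 0 0 0 0;3.5 0.5 -4.5 0 0 0 0;3.5 0.5 -4 0 0 0 0;3.5 0 -2.5 0 0 0 0;3.5 0 0 0 0 0 0;3.5 0 0 0 0 0 0'
python3 off.py .459 .312 .278
python3 - <<'E'
from h import *
s=read_state();im=viewer.get_image("wrist");cv2.imwrite("pics/w6.png",im[:,:,::-1]);e=np.array(s['eef_pos'])
print(proj("wrist",e+[0,0,.049],s))
E
```

```text
time: 16.4
eef_pos: [0.3661, 0.0988, 0.3617]
tool_rot: [-180.0, 0.2, 11.8]
force: [0.7, -0.3, -1.2]
gripper_width: 0.0404
gripper_force: 39.9
time: 17.1
eef_pos: [0.3453, 0.2967, 0.362]
tool_rot: [179.9, 0.2, 11.9]
force: [1.2, 1.1, -2.0]
gripper_width: 0.0404
gripper_force: 39.9
shift cm [11.46  0.84  8.36] yaw 11.912815622889799
[257.25509806 240.39258228]
```

View pics/w6.png

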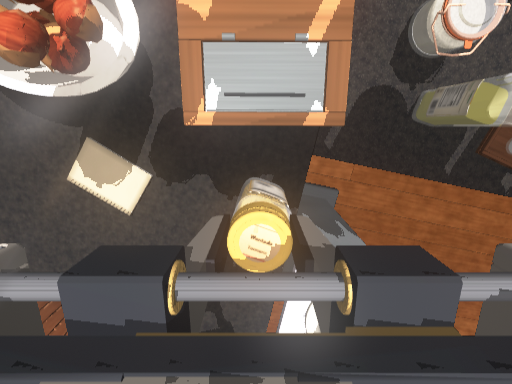

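The jar is held upright with its cap at (260,239). The flap is shut, with its front edge at row 111. Now to push it in.

```bash
python3 -m jog '3.5 3 0.2 0 0 0 0;3.5 3 0.2 1 0 0 0;3.5 3 0.2 2 0 0 0;3.5 2.4 0.2 2 0 0 0;3.5 0 0 2.2 0 0 0;3.5 0 0 1 0 0 0;3.5 0 0 0 0 0 0;3.5 0 0 0 0 0 0' 60
python3 -m jog '3.5 0 0 1.5 0 0 0;3.5 0 0 1.5 0 0 0;3.5 0 0 1.5 0 0 0;3.5 0 0 1.5 0 0 0;3.5 0 0 1 0 0 0;3.5 0 0 0 0 0 0;3.5 0 0 0 0 0 0'
python3 off.py .458 .312 .143
```

```text
time: 17.95
eef_pos: [0.4594, 0.3122, 0.283]
tool_rot: [-180.0, -0.1, 11.8]
force: [-0.0, 0.6, 0.1]
gripper_width: 0.0401
gripper_force: 59.8
time: 18.65
eef_pos: [0.4585, 0.3124, 0.2111]
tool_rot: [180.0, 0.1, 11.9]
force: [-3.1, -0.7, 0.6]
gripper_width: 0.0401
gripper_force: 59.8
shift cm [-0.04  0.03  6.81] yaw 11.856561608220552
```

```bash
python3 -m jog '3.5 0 0 1.2 0 0 0;3.5 0 0 1.2 0 0 0;3.5 0 0 1.2 0 0 0;3.5 0 0 1.2 0 0 0;3.5 0 0 1 0 0 0;3.5 0 0 1 0 0 0;3.5 0 0 0 0 0 0;3.5 0 0 0 0 0 0'
```

```text
time: 19.45
eef_pos: [0.4589, 0.3125, 0.1435]
tool_rot: [180.0, 0.1, 11.8]
force: [-2.4, -0.8, -2.0]
gripper_width: 0.0405
gripper_force: 59.8
```

```bash
python3 -m jog '3.5 0 0 0.3 0 0 0;6 0 0 0 0 0 0;6 0 0 0 0 0 0;6 0 0 0 0 0 0;6 0 0 0 0 0 0;6 0 0 0 0 0 0;6 0 0 0 0 0 0;6 0 0 0 0 0 0'
python3 -m jog '6 0 0 -1 0 0 0;6 0 0 -2 0 0 0;6 0 0 -3 0 0 0;6 0 0 -3 0 0 0;6 0 0 -3 0 0 0;6 0 0 -3 0 0 0;6 -3 0 -3 0 0 0;6 -4 0 -2 0 0 0;6 -4 0 0 0 0 0;6 0 0 0 0 0 0'
python3 - <<'E'
from h import *
im=viewer.get_image("wrist");im2=viewer.get_image("side")
cv2.imwrite("pics/w7.png",np.hstack([im[:220,:],cv2.resize(im2[160:300,280:400],(220,220))])[:,:,::-1])
E
```

```text
time: 20.25
eef_pos: [0.4594, 0.3126, 0.1411]
tool_rot: [-180.0, -0.0, 11.8]
force: [-0.6, -0.3, 2.1]
gripper_width: 0.0599
gripper_force: 1.3
time: 21.25
eef_pos: [0.3491, 0.2899, 0.3428]
tool_rot: [-179.9, -0.2, 12.0]
force: [1.4, 0.5, 0.3]
gripper_width: 0.0598
gripper_force: 0.0
```

View pics/w7.png

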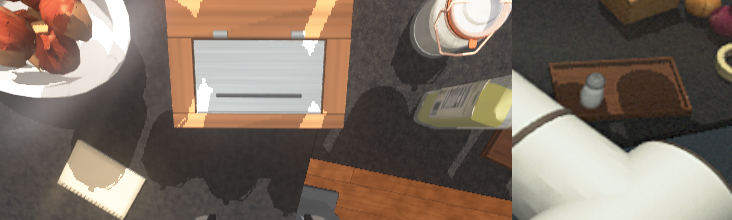

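The flap is shut with no sign of the jar. The shaker is standing on the tray, and the gripper is clear of everything.

```bash
python3 -m jog '6 0 0 0 0 0 0;6 0 0 0 0 0 0;6 0 0 0 0 0 0;6 0 0 0 0 0 0;6 0 0 0 0 0 0'
python3 -c "from bench import bot;print(bot.finish_job())"
```

```text
time: 21.85
eef_pos: [0.3518, 0.29, 0.3407]
tool_rot: [180.0, 0.0, 11.8]
force: [0.0, 0.2, -1.0]
gripper_width: 0.0599
gripper_force: 0.0
the job is handed in; nothing more can be done
None
```

I pushed the tin and then the spice jar through the flap into the caddy; the last pictures showed the flap shut, the shaker standing on the tray, and the bottle and clip-top jar apparently undisturbed, and I handed the job in at about 22 s (no verdict was returned).

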